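# Stand the drain plug in the drying rack

## Robot

A 6-joint arm with a two-finger parallel gripper is mounted at the origin on the work surface. World frame = base frame: x ahead of the robot, y to its left, z up, the work surface at z = 0. Lengths are in mm, angles in degrees, forces in N, time in s.
With the tool pointing down it reaches from about 300 to 850 mm from the base axis. Payload 4.2 kg.
Tool frame: the origin (TCP) lies between the finger pads; the fingertips stand 19 mm ahead of it and the grasp point (between the pads) is the TCP (env.tips_ahead is the distance from the TCP to the fingertips, in mm); z points along the fingers, y is the direction in which the jaws open and shut (so a half turn about z gives the same grasp; the last joint's range is limited). The gripper opens to 91 mm and grips with 3 to 60 N. Pads are 32 mm wide; open, the fingers measure 118 mm over their backs; the gripper's body (76 mm by 178 mm) begins 60 mm behind the grasp point.
Start: joints at [72.536, 18.312, 89.639, -0, 72.044, -1.146], TCP at [161.557, 551.852, 232.976] pointing down, gripper open.
Joint ranges: [-177.97, 177.97], [-48.28, 115.42], [12.27, 149.76], [-77.06, 257.06], [2.81, 150.46], [-146.56, 146.56]. Speed limits (degrees/s): [147.25, 147.25, 180, 180, 180, 180].

## Interface

Orientations are given as [roll, pitch, yaw] about the fixed x, y, z axes, in that order (R = Rz(yaw) Ry(pitch) Rx(roll)).
In Python, from workcell import telemetry, viewer, job_done, env gives the robot as it stands. The module is installed in compiled form; this text tells all that it offers.
- The arm moves only by the shell command python3 -m jog 'ROWS' [FORCE]. ROWS is JSON, a list of rows, each a list of 3 entries, a list of its own where there are three numbers: the shift along the tool's x, y, z in cm, then the turn about the tool's z in degrees, then the opening, from 0 (shut) to 1 (fully open). A call has 1 to 10 rows; each row shifts and turns the pose as measured when the row begins, along the tool's axes as they then stand; what a row does not reach is not made up. A row lasts 1/8 s, in which the tool goes at most 62.5 mm and 10.7 degrees, less where a joint would pass 70% of its speed; a pose out of reach is approached as far as the arm can. A call is refused whole if a number of a shift passes 6.25 or a number of a turn 10.7, either way. A call with a gripper value outside its range is refused whole. The fingers move at their own pace and stop on an object; FORCE is the grip in N (left out, the last holds). Time passes only in rows, so rows that do not move let the fingers close. It gives the time, the measured TCP pose, the force and the opening at its end, in the units of the state.
- telemetry.state(): the state, without advancing time (a new reading comes with each control period).
- viewer.grab_frame(name): name is "scene" or "side" or "wrist"; returns a dict with "color" (400x640x3 uint8, red, green, blue), "K" (3x3 intrinsics, pixels), "k1" (the pictures are not rectified: a ray, as slopes to the right and down, at radius r is drawn at 1 + k1 r^2 times it, then the intrinsics apply), "rvec" (rotation vector, rad) and "tvec" (3), from world to camera coordinates, as OpenCV has them. Camera axes: x right, y down, z forward; pixel columns grow to the right and rows downward; lengths in mm; the calibration is good to about 2 mm. A picture is of the moment at which its call begins. There is no depth.
- job_done(): hands the job in, once; it reports no verdict.
The state is a dict: "time_s": time; "qpos": joint angles; "qvel": joint speeds; "effort": joint torques, N m; "ee_pos": TCP position; "ee_rot": TCP orientation; "force": force on the tool from outside, world axes, zero at the start; "torque": the same for the moment, N m; "gripper_width": finger opening in mm.
Only numpy, scipy, OpenCV 4.12 (cv2) and the standard library are available. Lean on these libraries where they do the work, as an engineer would, in place of code of your own. Each camera call takes 0.05 s, during which the arm holds its last target. There are 200 camera calls.

## Task

Put the grey drain plug away to dry. Pick it up from the shelf, lay it on the sloping wire soap rest and let go of it there, then take it again by its upper edge and stand it upright in the wide slot at one end of the tine rack (the other slots are too narrow), settled down on the two rails, and let go. Leave the bin, the toothbrush cup and the hanger hook as they are.

Things in the scene. Friction and masses are not known exactly. Their poses are not given: they have to be found in the camera images.
- plug_center (a point): Centre of the grey hard silicone drain plug, a loose plain flat disc 64 mm in diameter and 12 mm thick, about 50 g, both faces alike; its z axis is the disc's axis. It starts lying flat on the shelf (centre 6 mm above the shelf).
- rest: Soap rest of 6 mm steel wire, fixed. Origin on the shelf below the seat, z up. Two sloping wires (centres y = -22, +22 mm) rise at 45 deg towards its +x, from stops at the low end (wire turned up 19 mm square to the slope) to 22 mm up-slope of a laid disc's centre, top 90 mm high. Between them 38 mm is open, also behind the disc, down to the base wires; legs drop straight below the wire ends.
- rest_seat (a point): Where the centre of the 64 x 12 mm disc lies when it rests on the slope with its edge against both stops: 75 mm above the shelf. The disc's axis then leans 45 degrees from vertical, towards the rest's -x. The wires grip: a disc laid a little higher up the slope may stay there.
- rack: Wire drying rack, fixed. Origin on the shelf under the wide slot, z up. Two rails (6 mm wire, centres 12 mm high) run along its x at y = -20, +20 mm. Pairs of upright 5 mm tines, tops 60 mm high, at x = -11, 11, 20.5, 30, 39.5 mm. The one wide slot (17 mm clear) is between -11 and 11. A disc stands there with its axis along x; between left and right tines 35 mm is clear for fingers on both faces.
- rack_slot (a point): Where the disc's centre is when it stands in the wide slot resting on both rails: 41 mm above the shelf.
- bin: Bystander, fixed: white plastic tilt-out bin leaning slightly open with four orange clothespins on its rim, about 150 x 230 x 170 mm high; origin on the shelf below its middle.
- cup: Bystander, loose: white ceramic toothbrush cup, 72 mm across, 95 mm high, origin at the centre of its underside.
- hook: Bystander, loose: stainless steel wire hanger hook lying flat, about 170 mm long along its x, 6 mm thick, origin on its underside near the middle.
Things that resemble listed ones, but are neither listed nor needed, are in the scene too. Of the things like the part that bears plug_center, leave any that is red; of the rest the smaller one is meant.

How it is judged (in metres and radians):
On the way:
1. the plug lies on the sloping soap rest, let go (distance between plug_center and rest_seat below 0.018 m and angle between plug_center's own z axis and vertical between 0.6 and 2.54 rad and contact force between plug and rest above 0.1 N and contact force between plug and the fingers below 0.05 N), for 0.2 s.
At the end, for the whole second after the job is handed in: The plug stands upright in the rack's wide slot, its axis within 0.25 rad of the rack's x, its centre within 6 mm across the slot, 8 mm along it and 5 mm in height of the seated place (down on both rails), at rest and released (x of plug_center in the frame of rack_slot between -0.006 and 0.006 m and y of plug_center in the frame of rack_slot between -0.008 and 0.008 m and z of plug_center in the frame of rack_slot between -0.005 and 0.005 m and angle between the z axis of plug_center and the x axis of rack, either way round below 0.25 rad and linear speed of plug below 0.02 m/s); the robot touches nothing.
It fails at once if the toothbrush cup is pushed or tipped (distance of cup from where it was at the start of the episode above 0.015 m or angle between cup's own z axis and vertical above 0.3 rad).
It fails at once if the hanger hook is pushed (distance of hook from where it was at the start of the episode above 0.02 m).
It fails at once if the bin is struck (contact force between bin and anything else above 5 N).
It also fails if it takes over 69 s, if anything falls off the work surface, if the arm or the gripper's body presses on something with over 40 N, if the wrist force passes 120 N, or if a joint passes its speed limit or range.

## Working session

There is one attempt and no reset: what is moved stays moved. The work goes in short steps, Python scripts to look and compute and a shell command to move; the robot and the scene stay as the last step left them, time stands still between calls to the robot, and variables do not carry over. Pictures are saved under pics/ and viewed, about 8 in all and at most 12, crops included, and the job is handed in when it is done.

```bash
mkdir -p pics
cat > h.py <<'E'
import numpy as np, cv2
from scipy.spatial.transform import Rotation as R
from workcell import telemetry, viewer
def grab(n):
    f=viewer.grab_frame(n); f={k:(np.array(v) if k!='k1' else v) for k,v in f.items()}
    np.savez(f'{n}.npz',**f); return f
def load(n): return dict(np.load(f'{n}.npz'))
def dist(f):  return np.array([float(f['k1']),0,0,0,0])
def ray(f,u,v):
    p=cv2.undistortPoints(np.array([[[u,v]]],float),f['K'],dist(f))[0,0]
    M=cv2.Rodrigues(f['rvec'].astype(float))[0]; t=f['tvec'].ravel()
    d=M.T@np.array([p[0],p[1],1.]); return -M.T@t, d/np.linalg.norm(d)
def onz(f,u,v,z):
    c,d=ray(f,u,v); return c+d*(z-c[2])/d[2]
def tri(rs):
    A=np.zeros((3,3));b=np.zeros(3)
    for c,d in rs:
        P=np.eye(3)-np.outer(d,d);A+=P;b+=P@c
    x=np.linalg.solve(A,b); return x,[np.linalg.norm((np.eye(3)-np.outer(d,d))@(x-c)) for c,d in rs]
def proj(f,p): return cv2.projectPoints(np.array(p,float).reshape(-1,3),f['rvec'].astype(float),f['tvec'].astype(float),f['K'],dist(f))[0].reshape(-1,2)
def save(img,n): cv2.imwrite('pics/'+n,img[...,::-1])
E
python3 - <<'E'
from h import *
ims=[]
for n in ['scene','side','wrist']:
    f=grab(n); print(n,f['K'].tolist(),f['k1'],ray(f,320,200)); save(f['color'],n+'0.png')
print(telemetry.state())
E
```

```text
scene [[488.01609839393257, 0.0, 318.37831740264136], [0.0, 488.01609839393257, 201.9280826847787], [0.0, 0.0, 1.0]] -0.08404158648127846 (array([1461.2402324, -193.53631  , 1163.7000978]), array([-0.63378611,  0.16551201, -0.7555931 ]))
side [[429.4968405162241, 0.0, 320.88187991788965], [0.0, 429.4968405162241, 197.7736179815625], [0.0, 0.0, 1.0]] -0.09681598389239668 (array([ 402.97030374, 1333.24974208,  810.96596694]), array([ 0.11532275, -0.86335733, -0.49123801]))
wrist [[326.41837408475385, 0.0, 319.18684338864074], [0.0, 326.41837408475385, 195.8324885431164], [0.0, 0.0, 1.0]] 0.013949999989058843 (array([ 87.90010149, 573.17327624, 384.59316811]), array([ 0.27183042, -0.07886555, -0.95910815]))
{'time_s': 0.15, 'qpos': array([ 7.25353506e+01,  1.83425131e+01,  8.96877631e+01, -2.77906731e-03,
        7.20425808e+01, -1.14583160e+00]), 'qvel': array([-0.06852669, -0.09958831, -0.2257323 ,  0.1221781 , -0.04105245,
       -0.03996662]), 'effort': array([ 6.99985831e-04, -4.12774158e+01, -2.32153648e+01,  7.28355395e-02,
        4.33154858e-02, -9.12571727e-05]), 'ee_pos': array([161.47869954, 551.51863804, 232.33808075]), 'ee_rot': array([-1.79927105e+02,  1.18513177e-03,  1.63682041e+02]), 'force': array([0.35697501, 0.23259161, 0.63776022]), 'torque': array([ 0.0074357 ,  0.03708272, -0.01680651]), 'gripper_width': 90.98601573239723}
```

View pics/scene0.png

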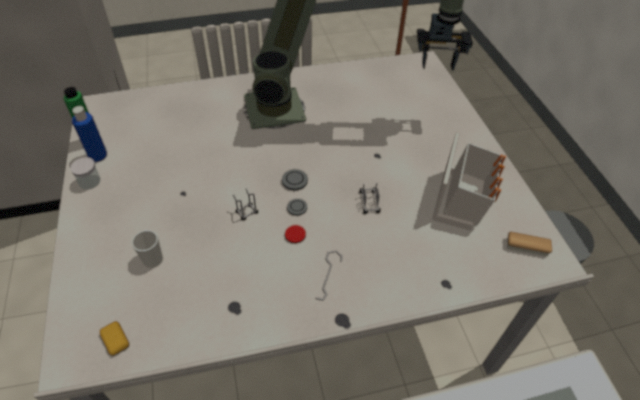

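View pics/side0.png

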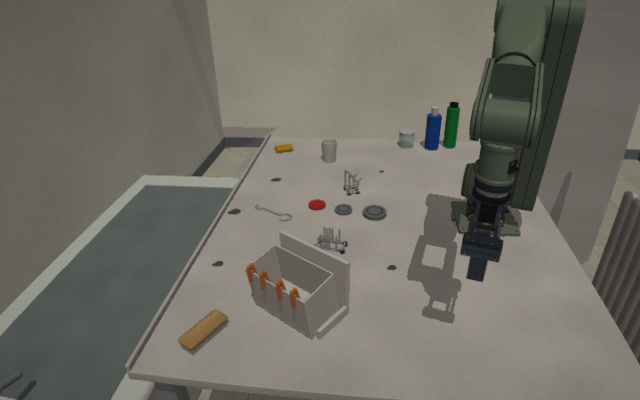

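Scene: the small grey disc is the plug at (297,207), with the big grey disc at (295,179) and the red one at (295,234). The wire things are at (246,206) and (370,198), the cup at (148,248), the hook at (330,275) and the bin at (475,185). I'll get rough positions, then look closer.

Run:
```python
from h import *
f=load('scene');
for n,u,v,z in [('plug',297,206.5,12),('big',295,179,15),('red',295,234,10),('restA',246,208,20),('rackB',370,198,20),('cup',148,262,0),('hook',330,275,3),('bin',470,185,0)]: print(n,onz(f,u,v,z).round(1))
a=cv2.resize(f['color'][155:245,220:400],None,fx=4.4,fy=4.4,interpolation=cv2.INTER_CUBIC)[:, :792]
g=load('side'); b=cv2.resize(g['color'][165:255,300:460][:45*2],None,fx=4.95,fy=4.95,interpolation=cv2.INTER_CUBIC)
b=b[:, :792]; a=a[:296]
im=np.zeros((600,800,3),np.uint8); im[:a.shape[0],:a.shape[1]]=a; b=b[:600-a.shape[0]]
im[a.shape[0]:a.shape[0]+b.shape[0],:b.shape[1]]=b; save(im,'crop1.png')
```

```text
plug [505.3 -16.7  12. ]
big [3.925e+02 3.000e-01 1.500e+01]
red [606.2 -43.9  10. ]
restA [ 483.4 -171.2   20. ]
rackB [528.4 211.2  20. ]
cup [ 604.3 -473.1    0. ]
hook [762.5  23.    3. ]
bin [530.7 558.    0. ]
```

View pics/crop1.png

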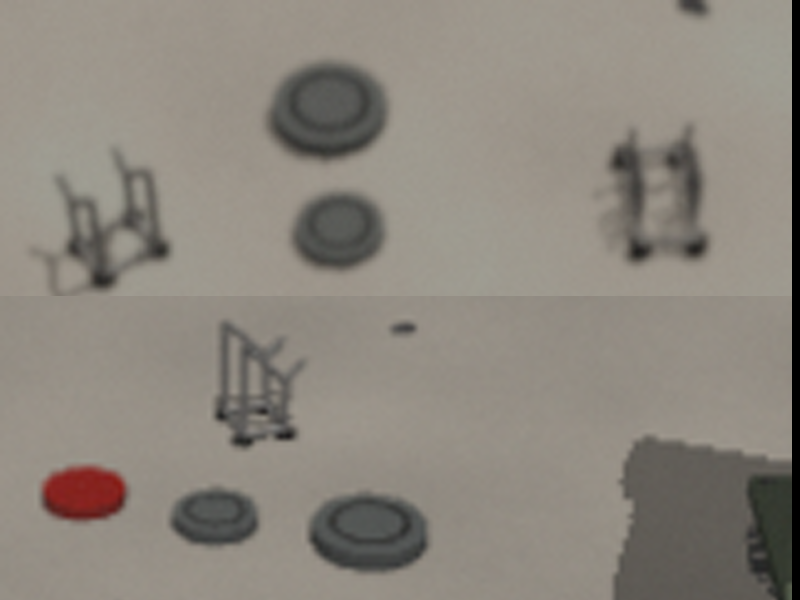

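Small grey plug about (505,-17). The rest is at about (483,-171) with its stops toward the robot and its high end away. The rack is at about (528,211). I'll fly over the rack for a wrist view.

```bash
python3 -m jog '[[[-5.6,-2.8,0],0,1],[[-5.6,-2.8,0],0,1],[[-5.6,-2.8,0],0,1],[[-5.6,-2.8,0],0,1],[[-5.6,-2.8,0],0,1],[[-5.6,-2.8,0],0,1],[[-5.6,-2.8,0],0,1],[[-5.6,-2.8,0],0,1],[[0,0,0],0,1]]'
python3 - <<'E'
from h import *
f=grab('wrist'); save(f['color'],'w1.png'); s=telemetry.state(); print(s['time_s'],s['ee_pos'],s['ee_rot'],s['qpos']); import shutil; shutil.copy('wrist.npz','w1.npz')
E
```

```text
time_s: 1.27
ee_pos: [531.4, 209.5, 229.6]
ee_rot: [-179.9, -0.0, 163.9]
force: [-0.7, -0.4, -0.9]
gripper_width: 91.0
1.325 [529.77968391 210.88003691 229.61996859] [-1.79903900e+02 -1.16684328e-01  1.63997486e+02] [ 2.05537939e+01  1.80768965e+01  9.04814734e+01 -8.11084416e-03
  7.15925978e+01 -5.34412186e+01]
```

View pics/w1.png

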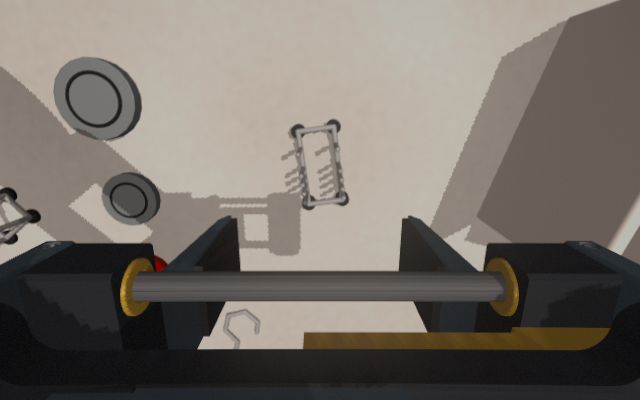

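Rack at (318,165), feet visible; the plug is at (131,198). I'll enlarge the rack.

Run:
```python
from h import *
f=load('w1'); save(cv2.resize(f['color'][110:220,270:370],None,fx=5.4,fy=5.4,interpolation=cv2.INTER_LANCZOS4),'c2.png')
```

```text
(no output)
```

View pics/c2.png

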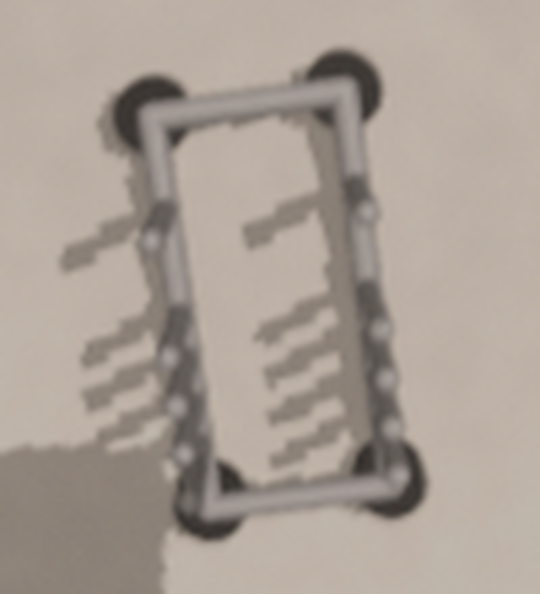

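The wide slot is at the image-top end. Tine tops (bright dots) are at right (366,212), (381,329), (387,379), (392,428), (398,475) and left (152,240), (170,357), (178,406), (184,454). I'll fit the rack from these, and move on over the plug/rest for the next view.

```bash
python3 - <<'E'
from h import *
f=load('w1')
x=[-11,11,20.5,30,39.5]
Rr=[(366,212),(381,329),(387,379),(392,428),(398,475)]; L=[(152,240),(170,357),(178,406),(184,454)]
W=np.array([onz(f,(U+.5)/5.4-.5+270,(V+.5)/5.4-.5+110,60)[:2] for U,V in Rr+L])
def fit(s):
    m=np.array([(a,s*20) for a in x]+[(a,-s*20) for a in x[:4]]); mc,wc=m.mean(0),W.mean(0)
    H=(m-mc).T@(W-wc); U,_,V=np.linalg.svd(H); Q=(V.T@np.diag([1,np.linalg.det(V.T@U.T)])@U.T)
    e=(W-wc)-(m-mc)@Q.T; return np.degrees(np.arctan2(Q[1,0],Q[0,0])),wc-Q@mc,e
for s in(1,-1):
    y,t,e=fit(s);print(s,y,t,np.sqrt((e**2).sum(1)).round(1))
# plug
im=f['color'].astype(int); m=((im.max(2)<140)&(im.max(2)-im.min(2)<25)).astype(np.uint8); m[:,:90]=0;m[240:]=0
print(onz(f,131,198,12))
s=telemetry.state(); print(R.from_euler('xyz',s['ee_rot'],degrees=True).as_matrix().round(3))
E
python3 -m jog '[[[-1.0,-5.6,0],0,1],[[-1.0,-5.6,0],0,1],[[0.8,-5.6,0],0,1],[[1.2,-5.6,0],0,1],[[2,-3,0],0,1],[[0,0,0],0,1]]'
python3 - <<'E'
from h import *
f=grab('wrist'); save(f['color'],'w2.png'); s=telemetry.state(); print(s['time_s'],s['ee_pos'],s['ee_rot'],s['qpos']); import shutil; shutil.copy('wrist.npz','w2.npz')
E
```

```text
1 -8.542116282903859 [511.2210302  214.70213618] [0.4 0.1 0.1 0.2 0.2 0.2 0.3 0.4 0.1]
-1 128.5871760735885 [534.98874757 200.99229661] [62.4 21.6  3.8 13.9 31.4 33.4  7.6 25.3 42.9]
[498.64792491 -11.96285833  12.        ]
[[-0.961  0.276 -0.002]
 [ 0.276  0.961 -0.001]
 [ 0.002 -0.002 -1.   ]]
time_s: 2.08
ee_pos: [434.4, -26.6, 228.5]
ee_rot: [-180.0, -0.3, 164.7]
force: [0.3, 0.9, -0.0]
gripper_width: 91.4
2.125 [435.60154219 -26.02790889 228.61265794] [179.97880199  -0.28336291 164.72009743] [-4.98147147e+00  6.05708865e+00  1.06544334e+02  7.73101772e-02
  6.76736040e+01 -7.97310569e+01]
```

View pics/w2.png

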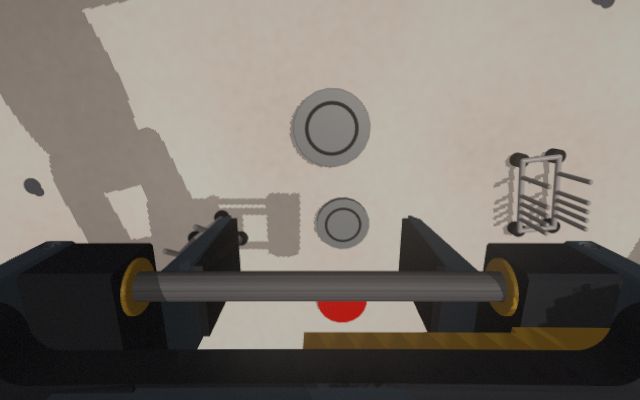

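Rack: origin (511.2,214.7), yaw -8.5°, fit residual at most 0.4 mm. In this view the plug is at (342,223), and the rest is hidden behind the left finger. Moving over the rest.

```bash
python3 -m jog '[[[-2.9,-4.2,0],0,1],[[-2.9,-4.2,0],0,1],[[-2.9,-4.2,0],0,1],[[0,0,0],0,1]]'
python3 - <<'E'
from h import *
f=grab('wrist'); s=telemetry.state(); print(s['time_s'],s['ee_pos'],s['ee_rot'],s['qpos']); import shutil; shutil.copy('wrist.npz','w3.npz')
p=proj(f,[483,-171,30])[0]; print(p); u,v=[int(a) for a in p]; u0,v0=max(u-65,0),max(v-60,0); print(u0,v0)
save(cv2.resize(f['color'][v0:v0+110,u0:u0+130],None,fx=5.4,fy=5.4,interpolation=cv2.INTER_LANCZOS4),'c3.png')
E
```

```text
time_s: 2.62
ee_pos: [492.7, -167.3, 228.2]
ee_rot: [179.8, -0.1, 165.4]
force: [-0.7, -0.2, -0.2]
gripper_width: 90.9
2.675 [ 491.84960855 -165.78099743  228.18764656] [ 1.79710038e+02 -1.37655312e-01  1.65439083e+02] [-20.06436568  13.53850306  97.13724937   0.29406487  69.48932509
 -95.6065328 ]
[313.08498792 169.23481488]
248 109
```

View pics/c3.png

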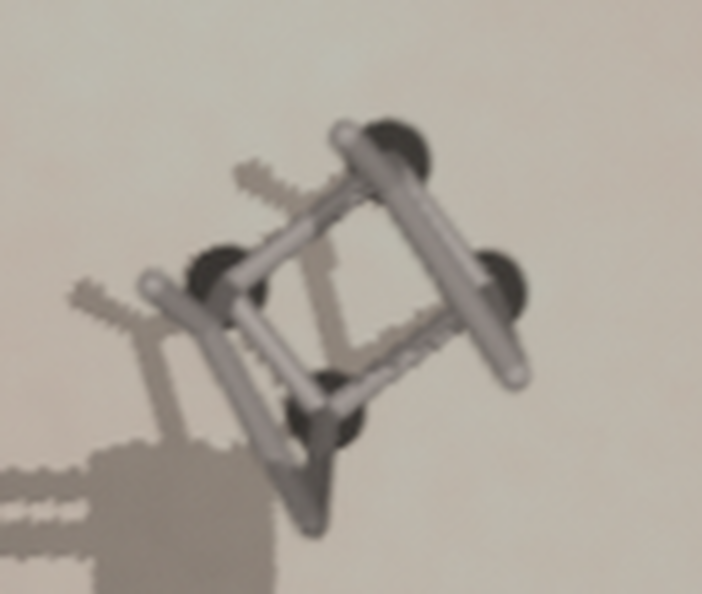

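Rest: stop tips at (342,135) and (152,287), high ends at (515,375) and (315,525). Now fitting the rest, the plug circle, and a rack cross-check.

Run:
```python
from h import *
f=load('w3'); F=lambda U,V,z: onz(f,(U+.5)/5.4-.5+248,(V+.5)/5.4-.5+109,z)[:2]
a,b,c,d=F(342,135,58),F(152,287,58),F(515,375,86),F(315,525,86)
print([p.round(1) for p in(a,b,c,d)], 'widths',np.linalg.norm(a-b),np.linalg.norm(c-d),'len',np.linalg.norm((c+d-a-b)/2))
W=np.array([a,b,c,d])
for s in(1,-1):
    m=np.array([(-31.8,s*22),(-31.8,-s*22),(21.9,s*22),(21.9,-s*22)]);mc,wc=m.mean(0),W.mean(0)
    U,_,V=np.linalg.svd((m-mc).T@(W-wc)); Q=V.T@np.diag([1,np.linalg.det(V.T@U.T)])@U.T
    e=(W-wc)-(m-mc)@Q.T; print(s,np.degrees(np.arctan2(Q[1,0],Q[0,0])),wc-Q@mc,np.hypot(*e.T).round(1))
# plug in w2, w1: outer contour of small disc
for n,c0 in(('w2',(342,223)),('w1',(131,198))):
    g=load(n); hsv=cv2.cvtColor(g['color'],cv2.COLOR_RGB2HSV); u,v=c0
    P=g['color'].astype(int); bg=np.median(P[v-60:v-35,u-15:u+15].reshape(-1,3),0)
    ch=(P[...,0]-P[...,2]); sub=ch[v-34:v+34,u-34:u+34]; 
    m=(sub<6).astype(np.uint8); k,lab,st,ce=cv2.connectedComponentsWithStats(cv2.morphologyEx(m,cv2.MORPH_OPEN,np.ones((3,3),np.uint8)))
    l=lab[34,34]; print(n,'bg',bg,'ch',ch[v,u],st[l],ce[l]+[u-34,v-34]); q=ce[l]+[u-34,v-34]
    print(onz(g,*q,8).round(1), 'diam mm', np.sqrt(4*st[l][4]/np.pi)/326.4*(ray(g,*q)[0][2]-8))
g=load('scene');s=load('side')
print('twoview plug',tri([ray(g,297,207),ray(s,343.5,209)]))
```

```text
[array([ 443.3, -162.2]), array([ 461.1, -203.3]), array([ 487.7, -142.9]), array([ 504.9, -183. ])] widths 44.79478356682841 43.70746901345056 len 48.33565751384776
1 23.799445099275058 [ 478.76310667 -170.83496266] [2.8 2.6 2.5 2.9]
-1 26.526732276529756 [ 478.66293108 -170.62172223] [45.5 43.4 42.8 45. ]
w2 bg [187. 178. 166.] ch 6 [   0    0   68   68 4555] [341.57145993 222.35675082]
[499.6 -16.5   8. ] diam mm 87.10444101810988
w1 bg [190. 181. 170.] ch 5 [   6    9   57   51 2270] [130.90881057 198.18986784]
[499.3 -14.8   8. ] diam mm 61.61069825782489
twoview plug (array([499.56376113, -17.1017496 ,   6.59423728]), [np.float64(2.705503127577757), np.float64(2.7055031275775567)])
```

Run:
```python
from h import *
f=load('w3'); F=lambda U,V,z: onz(f,(U+.5)/5.4-.5+248,(V+.5)/5.4-.5+109,z)[:2]
for nm,z,pts in(('foot',3,[(390,158),(227,285),(490,288),(326,409)]),('stop57/hi',57,[(342,135),(152,287)]),('hi',86,[(515,375),(315,525)])):
    P=np.array([F(*p,z) for p in pts]); th=np.radians(23.8); e=np.array([[np.cos(th),np.sin(th)],[-np.sin(th),np.cos(th)]])
    print(nm,((P-[478.8,-170.8])@e.T).round(1).tolist())
    for i in range(0,len(P),2): d=P[i]-P[i+1]; print('  yaw',np.degrees(np.arctan2(-d[0],d[1])))
g=load('scene'); save(cv2.resize(g['color'][180:230,215:275],None,fx=9,fy=9,interpolation=cv2.INTER_LANCZOS4),'c4.png')
```

```text
foot [[-16.0, 23.4], [-16.7, -21.0], [19.2, 23.0], [18.0, -21.6]]
  yaw 22.96818085379429
  yaw 22.317675095067035
stop57/hi [[-29.0, 22.2], [-29.2, -22.8]]
  yaw 23.453786161831783
hi [[19.4, 22.0], [19.0, -21.7]]
  yaw 23.233191735453126
```

View pics/c4.png

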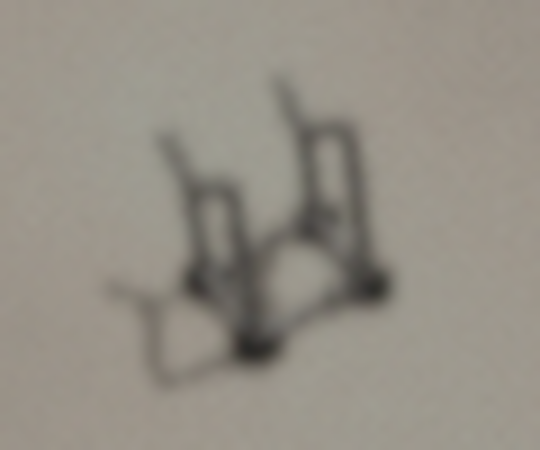

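Correcting the stop contact (stops meet the disc at y=±22, so wire corner is at u=-27.2) brings the rest geometry into agreement: rest origin ≈ (476.1,-171.9), yaw ≈ 23.2°. Going to the plug, jaws along rest y (tool yaw 203.2).

```bash
cat > go.py <<'E'
import sys
from h import *
# usage: go.py x y z yaw -> remaining shift in tool axes (cm), turn about tool z
s=telemetry.state(); x,y,z,w=map(float,sys.argv[1:5]); M=R.from_euler('xyz',s['ee_rot'],degrees=True).as_matrix()
t=(s['ee_rot'][2]-w+180)%360-180
print('t',round(s['time_s'],2),'pos',s['ee_pos'].round(1),'rot',s['ee_rot'].round(1),'F',s['force'].round(1),'w',round(s['gripper_width'],1),'q6',s['qpos'][5].round(1))
print('shift cm',(M.T@(np.array([x,y,z])-s['ee_pos'])/10).round(2),'turn',round(t,1))
E
python3 -m jog '[[[1,4.9,0],0,1],[[1,4.9,0],0,1],[[1,4.9,0],0,1],[[0,0,2],-9.5,1],[[0,0,2.5],-9.5,1],[[0,0,2.5],-9.5,1],[[0,0,2.5],-9.5,1],[[0,0,0],0,1]]'; python3 go.py 499.5 -16 22 203.2
python3 - <<'E'
from h import *
f=grab('wrist'); save(f['color'],'w4.png'); print(proj(f,[499.5,-16,12]))
E
```

```text
time_s: 3.68
ee_pos: [496.5, 7.9, 132.3]
ee_rot: [179.3, 0.2, -154.3]
force: [-0.2, -0.1, -1.0]
gripper_width: 91.1
t 3.67 pos [496.5   7.9 132.3] rot [ 179.3    0.2 -154.3] F [-0.2 -0.1 -1. ] w 91.1 q6 -117.1
shift cm [ 0.81 -2.42 11.  ] turn 2.5
[[290.93946945 186.81782119]]
```

View pics/w4.png

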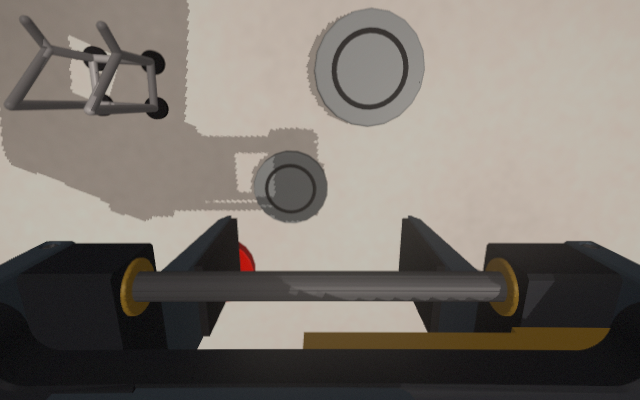

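The plug sits at (290,187), as predicted (291,187). I'll also check the rest model in this view, then descend.

```bash
python3 - <<'E'
from h import *
f=load('wrist'); th=np.radians(23.2); c,s=np.cos(th),np.sin(th)
for x,y,z in [(-26.3,22,62.8),(-26.3,-22,62.8),(21.9,22,86),(21.9,-22,86)]: print(proj(f,[476.1+c*x-s*y,-171.9+s*x+c*y,z]).round(0))
E
python3 -m jog '[[[0.8,-2.4,0],2.5,1],[[0,0,4],0,1],[[0,0,4],0,1],[[0,0,0],0,1]]' 8; python3 go.py 499.5 -16 21 203.2
```

```text
[[103.  25.]]
[[27. 21.]]
[[ 90. 109.]]
[[ 10. 105.]]
time_s: 4.22
ee_pos: [506.0, -13.7, 58.1]
ee_rot: [179.6, 1.0, -157.3]
force: [0.2, 0.9, 0.6]
gripper_width: 90.8
t 4.22 pos [506.  -13.7  58.1] rot [ 179.6    1.  -157.3] F [0.2 0.9 0.6] w 90.8 q6 -116.8
shift cm [0.76 0.02 3.69] turn -0.5
```

```bash
python3 -m jog '[[[0.7,0,1.5],0,1],[[0,0,1.6],0,1],[[0,0,0],0,1]]'; python3 go.py 499.5 -16 21 203.2
```

```text
time_s: 4.6
ee_pos: [505.1, -14.9, 33.1]
ee_rot: [179.9, 1.7, -157.4]
force: [-0.0, -0.4, -0.2]
gripper_width: 91.4
t 4.6 pos [505.1 -14.9  33.1] rot [ 179.9    1.7 -157.4] F [-0.  -0.4 -0.2] w 91.4 q6 -117.0
shift cm [0.59 0.11 1.19] turn -0.6
```

```bash
python3 -m jog '[[[0.6,0.1,0.6],-0.6,1],[[0,0,0.4],0,1],[[0,0,0],0,1]]'; python3 go.py 499.5 -16 21 203.2
```

```text
time_s: 4.97
ee_pos: [501.4, -16.0, 25.9]
ee_rot: [-179.9, 2.0, -156.8]
force: [-0.1, -0.2, 0.6]
gripper_width: 91.1
t 4.97 pos [501.4 -16.   25.9] rot [-179.9    2.  -156.8] F [-0.1 -0.2  0.6] w 91.1 q6 -117.9
shift cm [0.19 0.08 0.48] turn -0.0
```

```bash
python3 -m jog '[[[0.3,0.1,0.45],0,1],[[0,0,0],0,0.85],[[0,0,0],0,0.65],[[0,0,0],0,0.5],[[0,0,0],0,0.5],[[0,0,0],0,0.5]]' 8; python3 go.py 499.5 -16 21 203.2
```

```text
time_s: 5.72
ee_pos: [498.4, -16.3, 21.2]
ee_rot: [-179.9, 2.0, -156.8]
force: [-0.4, 0.4, -0.3]
gripper_width: 63.8
t 5.72 pos [498.4 -16.3  21.2] rot [-179.9    2.  -156.8] F [-0.4  0.4 -0.3] w 63.8 q6 -117.9
shift cm [-0.11 -0.02  0.02] turn -0.0
```

```bash
python3 -m jog '[[[0,0,-4],0,0.5],[[0,0,-4],0,0.5],[[0,0,-4],0,0.5],[[0,0,-1.5],0,0.5],[[2.9,-4.5,0],0,0.5],[[2.9,-4.5,0],0,0.5],[[2.9,-4.5,0],0,0.5],[[0,0,0],0,0.5]]'; python3 go.py 472.4 -173.5 112 203.2
```

```text
time_s: 6.72
ee_pos: [467.3, -180.0, 157.9]
ee_rot: [-179.8, 2.1, -156.6]
force: [-0.0, 0.3, -0.2]
gripper_width: 63.6
t 6.72 pos [ 467.3 -180.   157.9] rot [-179.8    2.1 -156.6] F [-0.   0.3 -0.2] w 63.6 q6 -137.5
shift cm [-0.56  0.41  4.61] turn 0.2
```

```bash
python3 -m jog '[[[-0.55,0.4,2],0,0.5],[[0,0,2.2],0,0.5],[[0,0,0],0,0.5]]' 5; python3 go.py 472.4 -173.5 112 203.2
```

```text
time_s: 7.1
ee_pos: [472.3, -171.8, 115.3]
ee_rot: [-179.9, 2.1, -156.7]
force: [-0.2, 0.8, 0.3]
gripper_width: 63.8
t 7.1 pos [ 472.3 -171.8  115.3] rot [-179.9    2.1 -156.7] F [-0.2  0.8  0.3] w 63.8 q6 -136.6
shift cm [ 0.06 -0.16  0.32] turn 0.1
```

```bash
python3 -m jog '[[[0.05,-0.15,0.5],0,0.5],[[-0.1,0,0.5],0,0.5],[[-0.2,0,0.5],0,0.5],[[0,0,0],0,0.5]]'; python3 go.py 478.9 -170.7 94 203.2;python3 -m jog '[[[-0.2,0,0.5],0,0.5],[[-0.2,0,0.4],0,0.5],[[0,0,0],0,0.5]]'; python3 go.py 478.9 -170.7 94 203.2
```

```text
time_s: 7.6
ee_pos: [477.1, -171.3, 101.6]
ee_rot: [-179.8, 2.2, -156.6]
force: [-0.6, -0.1, -0.6]
gripper_width: 63.8
t 7.6 pos [ 477.1 -171.3  101.6] rot [-179.8    2.2 -156.6] F [-0.6 -0.1 -0.6] w 63.8 q6 -136.5
shift cm [-0.16 -0.01  0.76] turn 0.2
time_s: 7.98
ee_pos: [481.3, -169.8, 92.9]
ee_rot: [-179.7, 2.2, -156.6]
force: [-0.4, -0.7, 0.2]
gripper_width: 64.0
t 7.97 pos [ 481.3 -169.8   92.9] rot [-179.7    2.2 -156.6] F [-0.4 -0.7  0.2] w 64.0 q6 -136.2
shift cm [ 0.25  0.02 -0.12] turn 0.2
```

```bash
python3 -m jog '[[[0.2,0,-0.1],0,0.5],[[0,0,0],0,0.75],[[0,0,0],0,0.85],[[0,0,0],0,1],[[0,0,0],0,1],[[0,0,-3],0,1],[[0,0,-4],0,1],[[0,0,-2],0,1],[[0,0,0],0,1]]'
python3 - <<'E'
from h import *
f=grab('wrist'); s=grab('side'); 
u,v=[int(a) for a in proj(f,[476,-172,75])[0]]; p=f['color'][max(0,v-110):v+110,max(0,u-110):u+110]; print(u,v,proj(f,[476.1,-171.9,75]))
a=cv2.resize(p,(440,440)); b=cv2.resize(s['color'][160:215,325:385],(360,330),interpolation=cv2.INTER_CUBIC)
im=np.zeros((440,800,3),np.uint8); im[:,:440]=a; im[:330,440:]=b; save(im,'c5.png')
E
python3 go.py 476 -172 150 203.2
```

```text
time_s: 9.1
ee_pos: [476.1, -171.5, 185.5]
ee_rot: [-179.8, 2.2, -156.6]
force: [0.5, -0.7, -0.1]
gripper_width: 91.2
319 193 [[319.27573399 193.85895865]]
t 9.2 pos [ 475.  -171.   183.7] rot [-179.9    2.1 -156.6] F [ 0.9 -0.1 -0.2] w 91.4 q6 -136.1
shift cm [ 0.07 -0.13  3.37] turn 0.2
```

View pics/c5.png

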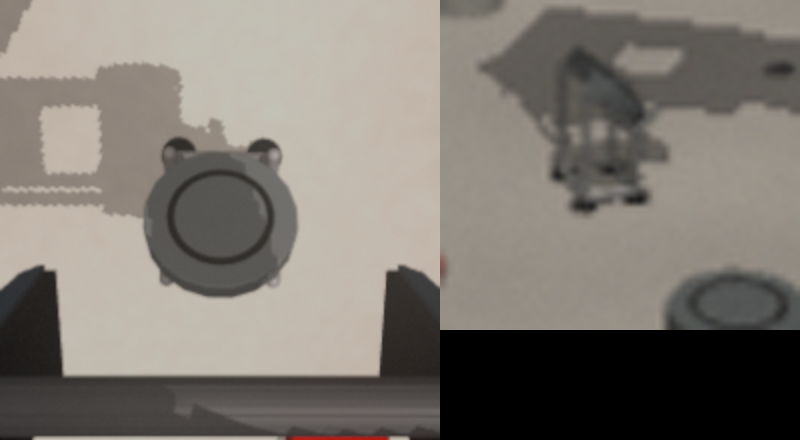

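The plug lies on the slope near the stops: the ring is centred at (220,216) in the left half, with the stop tips at its edge at (170,155) and (268,155). The side view shows the tilt. Next I turn 90°, narrow the jaws to 40 mm, and hook the back finger behind the upper edge.

```bash
python3 -m jog '[[[0,0,0],10,0.9],[[0,0,0],10,0.8],[[0,0,0],10,0.7],[[0,0,0],10,0.6],[[0,0,0],10,0.5],[[0,0,0],10,0.44],[[0,0,0],10,0.44],[[0,0,0],10,0.44],[[0,0,0],10,0.44],[[0,0,0],0,0.44]]' 5; python3 go.py 487.1 -167.2 106 113.2
python3 - <<'E'
from h import *
f=load('wrist'); c,s=np.cos(np.radians(23.2)),np.sin(np.radians(23.2))
for d in (0,3,6,9):
    x=(d-6)*.7071; z=75+(d+6)*.7071; print(d,proj(f,[476.1+c*x,-171.9+s*x,z]), 'ring px 319.2 191')
E
```

```text
time_s: 10.45
ee_pos: [467.3, -167.6, 167.6]
ee_rot: [179.2, -1.2, 110.5]
force: [0.3, -0.6, -0.5]
gripper_width: 40.3
t 10.45 pos [ 467.3 -167.6  167.6] rot [179.2  -1.2 110.5] F [ 0.3 -0.6 -0.5] w 40.3 q6 -43.3
shift cm [-0.78  1.79  6.17] turn -2.7
0 [[319.27393267 190.4865178 ]] ring px 319.2 191
3 [[319.25900861 193.73995781]] ring px 319.2 191
6 [[319.24393085 197.02694233]] ring px 319.2 191
9 [[319.22869688 200.34802118]] ring px 319.2 191
```

Plug seated at the stops (offset about 0.5 mm). Align, then descend.

```bash
python3 -m jog '[[[-0.8,1.8,0],-2.7,0.44],[[0,0,1.5],0,0.44],[[0,0,0],0,0.44]]'; python3 go.py 487.1 -167.2 106 113.2
```

```text
time_s: 10.82
ee_pos: [484.9, -167.7, 149.0]
ee_rot: [179.4, -1.4, 113.6]
force: [0.6, -0.6, -0.7]
gripper_width: 40.2
t 10.82 pos [ 484.9 -167.7  149. ] rot [179.4  -1.4 113.6] F [ 0.6 -0.6 -0.7] w 40.2 q6 -45.7
shift cm [-0.15  0.18  4.3 ] turn 0.4
```

```bash
python3 -m jog '[[[-0.15,0.2,1.4],0.4,0.44],[[0,0,1.4],0,0.44],[[0,0,0],0,0.44]]'; python3 go.py 487.1 -167.2 106 113.2
```

```text
time_s: 11.2
ee_pos: [485.7, -167.1, 118.1]
ee_rot: [179.6, -1.5, 113.2]
force: [0.1, -1.2, 0.1]
gripper_width: 40.4
t 11.2 pos [ 485.7 -167.1  118.1] rot [179.6  -1.5 113.2] F [ 0.1 -1.2  0.1] w 40.4 q6 -45.3
shift cm [-0.09  0.11  1.21] turn -0.0
```

```bash
python3 -m jog '[[[-0.1,0.15,0.9],0,0.44],[[0,0,0.15],0,0.44],[[0,0,0],0,0.44]]'; python3 go.py 487.1 -167.2 106 113.2
```

```text
time_s: 11.58
ee_pos: [487.9, -167.3, 107.2]
ee_rot: [179.5, -1.5, 113.2]
force: [-0.2, 0.6, 0.1]
gripper_width: 40.3
t 11.57 pos [ 487.9 -167.3  107.2] rot [179.5  -1.5 113.2] F [-0.2  0.6  0.1] w 40.3 q6 -45.3
shift cm [ 0.04 -0.07  0.12] turn -0.0
```

```bash
python3 -m jog '[[[0,-0.3,0],0,0.42],[[0,-0.3,-0.05],0,0.40],[[0,-0.3,-0.1],0,0.37],[[0,-0.3,-0.15],0,0.34],[[0,-0.3,-0.15],0,0.31],[[0,0,0],0,0.31]]'; python3 go.py 464.2 -177.0 119 113.2
```

```text
time_s: 12.32
ee_pos: [474.2, -174.1, 113.3]
ee_rot: [179.4, -1.4, 113.2]
force: [0.6, 0.0, 1.0]
gripper_width: 28.3
t 12.32 pos [ 474.2 -174.1  113.3] rot [179.4  -1.4 113.2] F [0.6 0.  1. ] w 28.3 q6 -46.6
shift cm [ 0.14 -1.03 -0.58] turn -0.0
```

```bash
python3 -m jog '[[[0.1,-0.25,-0.15],0,0.27],[[0,-0.25,-0.15],0,0.23],[[0,-0.25,-0.15],0,0.19],[[0,-0.2,-0.1],0,0.16],[[0,0,0],0,0.1],[[0,0,0],0,0.05],[[0,0,0],0,0.05]]' 8; python3 go.py 464.2 -177.0 119 113.2
python3 - <<'E'
from h import *
f=grab('wrist'); s=grab('side'); c=grab('scene')
a=cv2.resize(f['color'][40:360,160:480],(440,440)); b=cv2.resize(s['color'][150:210,325:385],(360,300),interpolation=cv2.INTER_CUBIC)
d=cv2.resize(c['color'][165:225,215:287],(360,300),interpolation=cv2.INTER_CUBIC)
im=np.zeros((600,800,3),np.uint8); im[:440,:440]=a; im[:300,440:]=b; im[300:,440:]=d; save(im,'c6.png')
E
```

```text
time_s: 13.2
ee_pos: [463.6, -177.3, 118.6]
ee_rot: [179.5, -1.4, 113.2]
force: [0.5, -0.6, 0.7]
gripper_width: 12.0
t 13.2 pos [ 463.6 -177.3  118.6] rot [179.5  -1.4 113.2] F [ 0.5 -0.6  0.7] w 12.0 q6 -47.3
shift cm [ 0.01  0.07 -0.04] turn -0.0
```

View pics/c6.png

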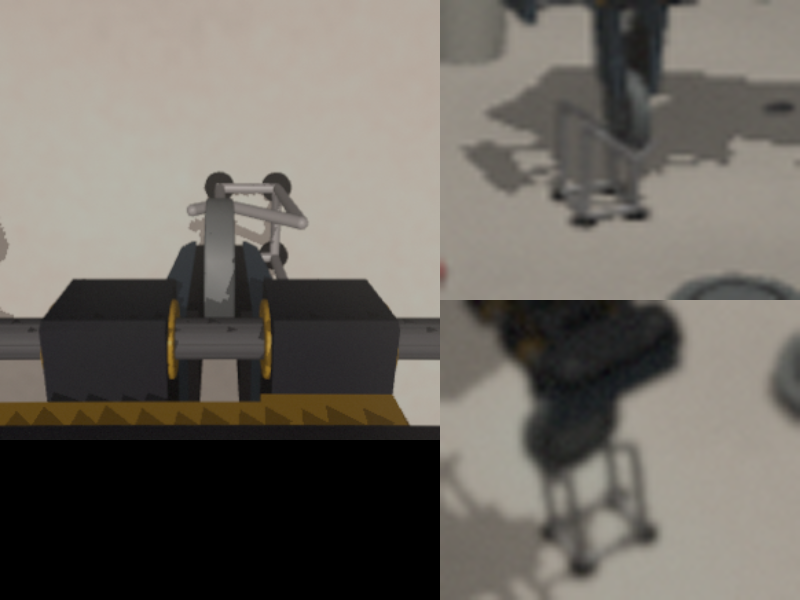

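The plug is gripped upright (width 12.0, seen edge-on between the pads). Firm up the grip, lift straight, and carry it to the rack.

```bash
python3 -m jog '[[[0,0,0],0,0.05],[[0,0,-1],0,0.05],[[0,0,-3],0,0.05],[[0,0,-3],0,0.05],[[0,0,-2],0,0.05],[[0,0,0],0,0.05]]' 20; python3 -m jog '[[[4.5,2.6,0],0,0.05],[[4.5,2.6,0],0,0.05],[[4.5,2.6,0],0,0.05],[[4.5,2.6,0],0,0.05],[[4.5,2.6,0],0,0.05],[[4.5,2.6,0],0,0.05],[[4.5,2.6,0],10,0.05],[[0,0,0],10,0.05],[[0,0,0],10,0.05],[[0,0,0],0,0.05]]'; python3 go.py 511.2 214.7 180 81.5
```

```text
time_s: 14.1
ee_pos: [463.5, -179.7, 212.9]
ee_rot: [179.5, -1.4, 113.2]
force: [0.5, -0.8, -0.3]
gripper_width: 12.0
time_s: 15.35
ee_pos: [504.4, 192.6, 213.1]
ee_rot: [-179.0, -1.2, 82.3]
force: [0.6, -0.2, -1.0]
gripper_width: 11.7
t 15.35 pos [504.4 192.6 213.1] rot [-179.    -1.2   82.3] F [ 0.6 -0.2 -1. ] w 11.7 q6 25.9
shift cm [2.22 0.44 3.35] turn 0.8
```

```bash
python3 -m jog '[[[2.2,0.45,2],0.8,0.05],[[0,0,2.4],0,0.05],[[0,0,0],0,0.05]]'; python3 go.py 511.2 214.7 150 81.5;python3 -m jog '[[[0,0,0],0,0.05]]' >/dev/null
python3 - <<'E'
from h import *
st=telemetry.state(); P=st['ee_pos']; print(P,st['ee_rot'])
for n in('scene','side'):
    f=grab(n); g=np.load(n+'.npz'); u,v=proj(f,P-[0,0,36])[0]; print(n,u,v)
    a=f['color'][int(v)-30:int(v)+30,int(u)-36:int(u)+36]; save(a,n+'_z.png'); print(int(u)-36,int(v)-30)
a=cv2.resize(cv2.imread('pics/scene_z.png'),(400,333),interpolation=cv2.INTER_CUBIC);b=cv2.resize(cv2.imread('pics/side_z.png'),(400,333),interpolation=cv2.INTER_CUBIC)
f=grab('wrist'); w=f['color'][...,::-1][60:260,200:440]; im=np.zeros((600,800,3),np.uint8); im[:333,:400]=a; im[:333,400:]=b; im[333:,:320]=cv2.resize(w,(320,267)); cv2.imwrite('pics/c7.png',im)
E
```

```text
time_s: 15.72
ee_pos: [510.7, 214.3, 167.3]
ee_rot: [-178.9, -1.1, 81.9]
force: [-0.7, 0.6, 0.1]
gripper_width: 11.7
t 15.72 pos [510.7 214.3 167.3] rot [-178.9   -1.1   81.9] F [-0.7  0.6  0.1] w 11.7 q6 28.0
shift cm [0.02 0.08 1.73] turn 0.4
[511.00706479 214.12460937 167.91512274] [-178.91538236   -1.13705231   81.939141  ]
scene 372.70806350644835 168.7692540274626
336 138
side 333.77515600582626 212.5844236447677
297 182
```

View pics/c7.png

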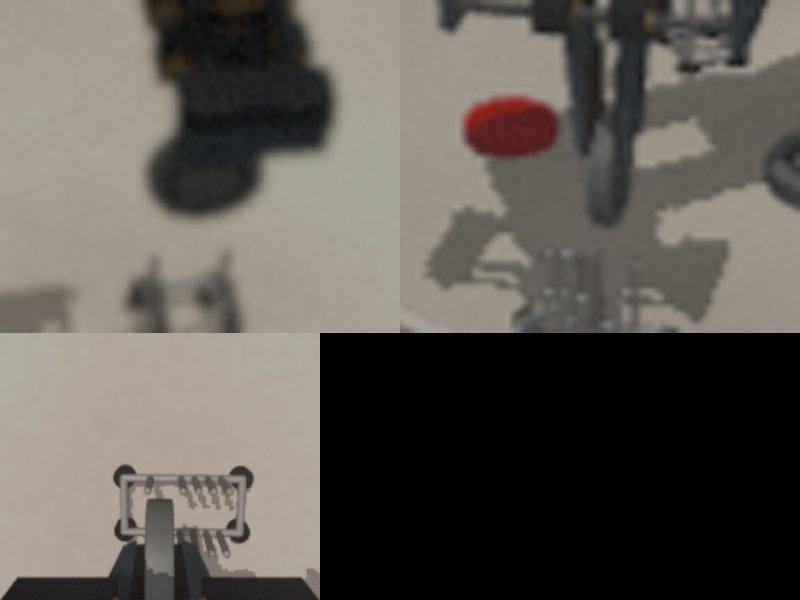

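The disc is held upright over the slot: scene extents at x=150..262, bottom y≈215; side bottom at (605,225); wrist shows tine tops of the +y row at (148,487), (183,487) and so on. Checking the numbers.

Run:
```python
from h import *
f=load('wrist'); th=np.radians(-8.5); c,s=np.cos(th),np.sin(th); O=np.array([511.2,214.7])
for x,y,z in [(-11,20,60),(11,20,60),(20.5,20,60),(30,20,60),(39.5,20,60),(20.5,-20,60),(30,-20,60)]: 
    p=proj(f,[O[0]+c*x-s*y,O[1]+s*x+c*y,z])[0]; print(x,y,((p-[200,60])*1.3333+[0,333]).round(1))
# brightness profile along +y tine top row for sub-pixel: 
for nm in('scene','side'):
    g=load(nm); P=np.array([511.0,214.1,167.9])
    for D in(33,36,39):
        a=np.linspace(0,2*np.pi,73)
        best=[proj(g,[P[0]+c*dx-s*32*np.cos(t),P[1]+s*dx+c*32*np.cos(t),P[2]-D+32*np.sin(t)])[0] for t in a for dx in(-6,6)]
        b=np.array(best); print(nm,D,'u',b[:,0].min().round(1),b[:,0].max().round(1),'bottom v',b[:,1].max().round(1))
# disc thickness position in wrist: grey disc column extents on some rows
im=f['color'].astype(int)
for v in(190,205,220): print(v,[int(k) for k in im[v,295:345].sum(1)])
```

```text
-11 20 [145.  489.8]
11 20 [180.9 490.2]
20.5 20 [196.4 490.4]
30 20 [212.  490.5]
39.5 20 [227.5 490.7]
20.5 -20 [194.6 552.1]
30 -20 [209.6 552.3]
scene 33 u 361.8 383.8 bottom v 177.0
scene 36 u 361.7 383.7 bottom v 177.7
scene 39 u 361.6 383.6 bottom v 178.4
side 33 u 329.3 338.1 bottom v 222.4
side 36 u 329.3 338.1 bottom v 223.2
side 39 u 329.3 338.1 bottom v 224.1
190 [310, 289, 348, 386, 454, 462, 490, 488, 491, 490, 493, 496, 496, 477, 381, 232, 240, 240, 240, 237, 232, 236, 233, 228, 233, 230, 235, 227, 229, 231, 221, 226, 226, 219, 261, 393, 491, 490, 490, 489, 490, 491, 493, 490, 496, 495, 462, 352, 351, 352]
205 [316, 232, 176, 178, 181, 171, 170, 238, 337, 402, 424, 422, 421, 378, 248, 287, 287, 286, 281, 279, 282, 279, 282, 284, 283, 280, 276, 278, 276, 280, 275, 273, 275, 275, 243, 319, 449, 448, 446, 442, 439, 410, 315, 314, 319, 343, 387, 387, 393, 391]
220 [163, 156, 157, 159, 159, 161, 152, 138, 113, 111, 107, 108, 109, 186, 302, 345, 342, 340, 340, 335, 332, 327, 327, 324, 323, 321, 317, 320, 317, 319, 317, 316, 314, 305, 273, 198, 103, 99, 104, 105, 109, 128, 150, 151, 159, 159, 157, 151, 156, 157]
```

```bash
cat > disc.py <<'E'
from h import *
D=34.
st=telemetry.state(); M=R.from_euler('xyz',st['ee_rot'],degrees=True).as_matrix(); P=st['ee_pos']; C=P+D*M[:,2]
th=np.radians(-8.5); e=np.array([[np.cos(th),np.sin(th)],[-np.sin(th),np.cos(th)]]); d=e@(C[:2]-[511.2,214.7])
print('t',st['time_s'],'TCP',P.round(1),'C',C.round(1),'in rack xy',d.round(2),'toolz in rack',(e@M[:2,2]).round(3),'F',st['force'].round(1),'w',st['gripper_width'].round(1))
print('shift cm to slot centre at same z',(M.T@np.r_[-e.T@d,0]/10).round(2),'yaw err',(st['ee_rot'][2]-81.5).round(2))
E
python3 disc.py
python3 - <<'E'
from h import *
f=load('wrist'); st=telemetry.state(); M=R.from_euler('xyz',st['ee_rot'],degrees=True).as_matrix(); P=st['ee_pos']
for a in(0,20,40,60):
    a=np.radians(a); q=lambda y:proj(f,P+M@np.array([32*np.cos(a),y,34-32*np.sin(a)]))[0].round(1); print(q(-6),q(6))
E
```

```text
[309.2 182.9] [329.7 182.9]
[308.6 190.8] [330.2 190.9]
[308.1 205.6] [330.7 205.6]
[307.8 225.4] [331.  225.4]Traceback (most recent call last):
  File "disc.py", line 5, in <module>
    print('t',st['time_s'],'TCP',P.round(1),'C',C.round(1),'in rack xy',d.round(2),'toolz in rack',(e@M[:2,2]).round(3),'F',st['force'].round(1),'w',st['gripper_width'].round(1))
                                                                                                                                                     ^^^^^^^^^^^^^^^^^^^^^^^^^
AttributeError: 'float' object has no attribute 'round'
```

```bash
sed -i "s/st\['gripper_width'\].round(1)/round(st['gripper_width'],1)/" disc.py; python3 disc.py
```

```text
t 16.0 TCP [511.1 214.2 168.2] C [510.5 214.9 134.2] in rack xy [-0.68  0.14] toolz in rack [-0.018  0.02 ] F [-0.2  0.  -1.1] w 12.1
shift cm to slot centre at same z [-0.01  0.07 -0.  ] yaw err 0.39
```

```bash
python3 -m jog '[[[0,0.07,1.2],0.4,0.05],[[0,0.05,1.2],0,0.05],[[0,0.03,0.8],0,0.05],[[0,0,0],0,0.05],[[0,0,0],0,0.05]]'; python3 disc.py
```

```text
time_s: 16.62
ee_pos: [512.3, 214.5, 134.4]
ee_rot: [-179.0, -1.2, 81.5]
force: [-0.5, 0.2, -0.1]
gripper_width: 11.9
t 16.625 TCP [512.3 214.5 134.4] C [511.8 215.3 100.4] in rack xy [0.52 0.67] toolz in rack [-0.018  0.02 ] F [-0.5  0.2 -0.1] w 11.9
shift cm to slot centre at same z [-0.07 -0.05 -0.  ] yaw err -0.02
```

```bash
python3 -m jog '[[[-0.07,-0.05,0],0,0.05],[[-0.02,0.02,0.8],0,0.05],[[-0.02,0.02,0.8],0,0.05],[[0,0,0],0,0.05]]'; python3 disc.py
```

```text
time_s: 17.12
ee_pos: [512.0, 213.9, 117.8]
ee_rot: [-179.0, -1.2, 81.5]
force: [0.1, -0.4, -0.3]
gripper_width: 11.7
t 17.125 TCP [512.  213.9 117.8] C [511.5 214.6  83.8] in rack xy [ 0.29 -0.02] toolz in rack [-0.017  0.021] F [ 0.1 -0.4 -0.3] w 11.7
shift cm to slot centre at same z [ 0.   -0.03  0.  ] yaw err -0.01
```

```bash
python3 -m jog '[[[0,-0.03,0.7],0,0.05],[[-0.02,0.02,0.7],0,0.05],[[-0.02,0.01,0.7],0,0.05],[[0,0,0],0,0.05]]'; python3 disc.py; python3 -m jog '[[[-0.01,0.01,0.5],0,0.05],[[-0.01,0.01,0.4],0,0.05],[[0,0,0],0,0.05]]'; python3 disc.py
```

```text
time_s: 17.62
ee_pos: [511.5, 213.9, 95.0]
ee_rot: [-179.0, -1.2, 81.5]
force: [-0.0, 0.7, -1.0]
gripper_width: 11.4
t 17.625 TCP [511.5 213.9  95. ] C [511.  214.7  61. ] in rack xy [-0.21 -0.02] toolz in rack [-0.018  0.021] F [-0.   0.7 -1. ] w 11.4
shift cm to slot centre at same z [ 0.    0.02 -0.  ] yaw err -0.01
time_s: 18.0
ee_pos: [511.8, 214.0, 85.5]
ee_rot: [-179.0, -1.2, 81.5]
force: [-0.0, -0.1, -0.1]
gripper_width: 11.8
t 18.0 TCP [511.8 214.   85.5] C [511.3 214.8  51.5] in rack xy [0.09 0.1 ] toolz in rack [-0.017  0.021] F [-0.  -0.1 -0.1] w 11.8
shift cm to slot centre at same z [-0.01 -0.01 -0.  ] yaw err -0.01
```

```bash
for i in 1; do python3 -m jog '[[[0,0,0.3],0,0.05],[[0,0,0.3],0,0.05],[[0,0,0],0,0.05]]'; done; python3 -m jog '[[[0,0,0.25],0,0.05],[[0,0,0],0,0.05]]'; python3 disc.py
```

```text
time_s: 18.38
ee_pos: [511.8, 214.2, 79.3]
ee_rot: [-179.1, -1.2, 81.5]
force: [-0.2, -0.1, -0.3]
gripper_width: 11.5
time_s: 18.62
ee_pos: [511.9, 214.0, 76.8]
ee_rot: [-179.1, -1.2, 81.5]
force: [-0.7, -1.3, -0.9]
gripper_width: 12.0
t 18.625 TCP [511.9 214.   76.8] C [511.4 214.8  42.8] in rack xy [0.22 0.09] toolz in rack [-0.016  0.021] F [-0.7 -1.3 -0.9] w 12.0
shift cm to slot centre at same z [-0.01 -0.02  0.  ] yaw err 0.0
```

```bash
python3 -m jog '[[[0,0,0.15],0,0.05],[[0,0,0],0,0.05]]'; python3 -m jog '[[[0,0,0.15],0,0.05],[[0,0,0],0,0.05]]'; python3 disc.py
```

```text
time_s: 18.88
ee_pos: [512.0, 214.1, 76.5]
ee_rot: [-179.1, -1.2, 81.5]
force: [-0.2, -0.8, -0.2]
gripper_width: 11.9
time_s: 19.12
ee_pos: [512.0, 214.1, 76.5]
ee_rot: [-179.1, -1.2, 81.5]
force: [-1.0, -1.0, -0.0]
gripper_width: 12.2
t 19.125 TCP [512.  214.1  76.5] C [511.6 214.9  42.5] in rack xy [0.4  0.29] toolz in rack [-0.015  0.021] F [-1. -1. -0.] w 12.2
shift cm to slot centre at same z [-0.03 -0.04 -0.  ] yaw err 0.01
```

```bash
python3 -m jog '[[[0,0,0.3],0,0.05]]';  python3 -m jog '[[[0,0,0],0,0.05]]'; python3 disc.py
```

```text
time_s: 19.25
ee_pos: [512.5, 214.3, 75.7]
ee_rot: [-179.2, -1.3, 81.5]
force: [-5.8, -3.8, 28.2]
gripper_width: 11.5
time_s: 19.38
ee_pos: [512.3, 214.2, 76.2]
ee_rot: [-179.2, -1.3, 81.5]
force: [-1.0, -1.7, -1.8]
gripper_width: 12.2
t 19.375 TCP [512.3 214.2  76.2] C [512.  215.   42.3] in rack xy [0.72 0.39] toolz in rack [-0.014  0.022] F [-1.  -1.7 -1.8] w 12.2
shift cm to slot centre at same z [-0.04 -0.07  0.  ] yaw err 0.02
```

Contact with the rails at 28 N, with the disc centre about 41 mm high. Release gently and withdraw.

```bash
python3 -m jog '[[[0,-0.05,0],0,0.05],[[0,0,0],0,0.17],[[0,0,0],0,0.22],[[0,0,0],0,0.3],[[0,0,0],0,0.3],[[0,0,-0.8],0,0.3],[[0,0,-1.5],0,0.3],[[0,0,-4],0,0.3],[[0,0,-5],0,0.3],[[0,0,0],0,0.3]]' 5
python3 - <<'E'
from h import *
th=np.radians(-8.5); c,s=np.cos(th),np.sin(th)
f=grab('wrist'); sc=grab('scene'); sd=grab('side'); print(telemetry.state()['ee_pos'])
q=lambda g,x,y,z: proj(g,[511.2+c*x-s*y,214.7+s*x+c*y,z])[0].round(1)
print('top rim expected faces',q(f,-6,0,73),q(f,6,0,73),'ends',q(f,0,31,48),q(f,0,-31,48)); print('tinetops',q(f,-11,20,60),q(f,11,20,60))
im=f['color'].astype(int)
u,v=[int(a) for a in q(f,0,0,73)]
for vv in range(v-40,v+21,10): print(vv,u-24,[int(k)//3 for k in im[vv,u-24:u+25].sum(1)])
for g,n in((sc,'scene'),(sd,'side')): print(n,'expect centre',q(g,0,0,41),'top',q(g,0,0,73))
E
```

```text
time_s: 20.62
ee_pos: [514.4, 212.4, 195.4]
ee_rot: [-179.4, -1.4, 81.5]
force: [0.9, -0.2, -1.5]
gripper_width: 27.5
[511.31312713 211.28231468 189.91162779]
top rim expected faces [309.9 196.3] [323.6 196.3] ends [317.2 157.1] [317.3 220.7]
tinetops [304.7 171.1] [329.2 171.2]
156 292 [56, 80, 111, 140, 158, 167, 166, 167, 166, 166, 166, 166, 167, 167, 166, 167, 167, 167, 162, 143, 122, 119, 119, 117, 117, 117, 117, 117, 117, 118, 130, 153, 167, 166, 167, 166, 166, 166, 166, 165, 165, 165, 165, 166, 166, 166, 166, 167, 166]
166 292 [114, 113, 111, 112, 112, 114, 114, 114, 115, 114, 114, 116, 109, 95, 87, 83, 80, 74, 83, 96, 98, 97, 95, 97, 97, 96, 97, 96, 94, 94, 88, 81, 89, 91, 90, 87, 87, 87, 83, 86, 104, 117, 116, 113, 97, 86, 87, 86, 83]
176 292 [104, 108, 130, 155, 167, 167, 166, 167, 165, 165, 166, 164, 164, 165, 165, 164, 163, 149, 119, 115, 115, 113, 113, 112, 111, 110, 109, 107, 108, 107, 96, 89, 109, 119, 118, 119, 119, 119, 119, 118, 118, 118, 118, 118, 128, 153, 165, 166, 160]
186 292 [106, 105, 125, 148, 165, 165, 166, 166, 167, 167, 167, 167, 167, 167, 166, 167, 163, 
[... 284 characters left out ...]
19, 119, 119, 119, 120, 118, 105, 90, 108, 117, 118, 117, 117, 117, 117, 117, 122, 143, 162, 166, 166, 166, 166, 165, 165]
206 292 [45, 46, 49, 71, 101, 114, 119, 139, 164, 164, 163, 158, 146, 110, 86, 84, 79, 75, 89, 100, 102, 103, 103, 103, 103, 104, 104, 104, 103, 103, 93, 86, 109, 117, 107, 80, 70, 78, 78, 89, 110, 134, 162, 157, 123, 87, 86, 83, 85]
216 292 [166, 165, 164, 164, 164, 165, 163, 163, 163, 163, 163, 160, 149, 134, 129, 130, 146, 155, 123, 88, 85, 86, 85, 86, 88, 86, 88, 87, 89, 88, 88, 99, 116, 118, 117, 115, 117, 119, 114, 111, 124, 136, 127, 119, 119, 118, 118, 125, 126]
scene expect centre [370.1 189.3] top [371.  182.3]
side expect centre [333.9 237.3] top [333.8 228.8]
```

Columns match a disc standing in the slot (309.5–323 seen, 309.9–323.6 expected). Last check: extents along the slot and height.

Run:
```python
from h import *
th=np.radians(-8.5); c,s=np.cos(th),np.sin(th)
W=lambda x,y,z:[511.2+c*x-s*y,214.7+s*x+c*y,z]
f=load('wrist'); im=f['color'].astype(int).sum(2)//3
rim=lambda g,dz=0: np.array([proj(g,W(x,32*np.cos(t),41+dz+32*np.sin(t)))[0] for t in np.linspace(0,6.28,90) for x in(-6,6)])
r=rim(f); print('wrist expect rows',r[:,1].min(),r[:,1].max()); print(145,im[145:165,317].tolist()); print(208,im[208:240,317].tolist())
a=telemetry.state(); print(a['time_s'],a['ee_pos'])
for n in('scene','side'):
    g=load(n)
    for dz in(0,8): r=rim(g,dz); print(n,dz,'bbox',r.min(0).round(1),r.max(0).round(1))
    I=g['color'].astype(int).sum(2)//3; lo,hi=rim(g).min(0).astype(int)-5,rim(g).max(0).astype(int)+5
    print(lo); print(I[lo[1]:hi[1]+1,lo[0]:hi[0]+1])
```

```text
wrist expect rows 154.82326568395771 221.17774122648635
145 [167, 166, 167, 167, 167, 168, 168, 167, 168, 166, 163, 117, 78, 78, 81, 84, 88, 90, 92, 92]
208 [102, 100, 99, 97, 95, 93, 91, 89, 86, 85, 81, 77, 74, 94, 152, 166, 166, 165, 165, 165, 165, 165, 166, 166, 168, 168, 169, 168, 168, 168, 168, 168]
20.775 [511.31312713 211.28231468 189.91162779]
scene 0 bbox [359.6 180.9] [380.6 197.6]
scene 8 bbox [359.8 179.1] [380.9 195.9]
[354 175]
[[152 155 153 153 156 154 154 153 153 155 154 154 154 153 154 156 154 155
  155 156 154 155 156 157 157 156 156 157 159 158 157 158]
 [154 155 155 154 154 155 156 154 152 153 154 155 154 156 155 155 154 155
  155 155 155 155 156 156 155 155 157 158 158 157 157 158]
 [154 153 154 154 154 154 155 154 154 154 155 153 153 154 153 155 154 156
  155 156 154 156 155 156 155 157 156 156 157 157 156 158]
 [153 153 153 153 154 154 155 153 153 154 153 153 153 152 153 154 153 154
  155 154 155 155 156 156 156 155 156 156 156 156 157 156]
 [152 153 153 153 152 153 153 153 154 155 154 153 153 152 152 152 154 152
  153 154 154 155 156 155 157 155 155 155 156 15
[... 5096 characters left out ...]
 132 134
   90  93]
 [ 92  84  86 109 109  94  82  63  55  58  57  66  87 127 141 141 141 140
  112 108]
 [114  98  86  93  91  88  83  67  55  53  54  64  83 127 141 140 141 139
  121 114]
 [ 96  97  97 103 101 100  90  79  77  70  81  81  87 113 133 141 142 128
  119 106]
 [119 112  88 106  97  84  81  86  81  74  97 101 101 115 131 132 129 115
  114  88]
 [107  98  92  97  94  89  88  91  90  83  86  85  87  98  99 101  96 102
  116  83]
 [148 138 134 133 134 134 133 108  92  90  90  89  92  91  91  77  58  57
   64  54]
 [158 154 153 144 132 137 139 135 133 134 134 134 109  92  94  76  46  36
   39  37]
 [154 157 157 155 152 145 134 136 140 140 141 142 136 134 133 103  56  40
   38  38]]
```

```bash
python3 -c "
from workcell import job_done; print(job_done())"
```

```text
the job is handed in; nothing more can be done
None
```

I picked up the small grey plug, laid it on the soap rest and let go. I then took it again by its upper edge and stood it in the rack's wide slot, released it and backed the arm away. The job is handed in, at about 21 s of the 69 s allowed; it reports no verdict.

**On the rest:** after I let go, the plug lay tilted against the stops, about 0.5 mm from the seat. I did not measure the contact forces there.

**In the slot:**
- **Position:** the final wrist picture puts the plug within about 1 mm of the seated place, both across and along the slot.
- **Height:** the side view matches the seated height, with the top edge seen at row 227 and expected at 227.0. The blurred scene view was about 1 pixel off that, roughly a few mm, so height is the least certain.
- **Contact:** lowering it met the rails at a brief 28 N before release, below the limits.

**Bystanders:** the arm did not go near the cup, hook or bin. I did not re-measure their positions at the end.

No check failed. The first fit of the rest pose was about 5 mm off in length; correcting where the stops touch the disc fixed it, and a second view agreed within about 2 pixels.

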